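# Lock the lid on a storage jar

### The arm

A 6-joint arm with a two-finger parallel gripper is mounted at the origin on the work surface. World frame = base frame: x ahead of the robot, y to its left, z up, the work surface at z = 0. Lengths are in mm, angles in degrees, forces in N, time in s.
With the tool pointing down it reaches from about 300 to 850 mm from the base axis. Payload 4.2 kg.
Tool frame: the origin (TCP) lies at the very end of the fingers, on their centre line; the grasp point (between the pads) lies 19 mm behind it; z points along the fingers, y is the direction in which the jaws open and shut (so a half turn about z gives the same grasp; the last joint's range is limited). The gripper opens to 91 mm and grips with 3 to 60 N. Pads are 32 mm wide; open, the fingers measure 118 mm over their backs; the gripper's body (76 mm by 178 mm) begins 60 mm behind the grasp point.
Start: joints at [-78.151, 18.312, 89.639, -0, 72.044, -1.146], TCP at [129.297, -560.291, 213.976] pointing down, gripper open.
Joint ranges: [-177.97, 177.97], [-48.28, 115.42], [12.27, 149.76], [-77.06, 257.06], [2.81, 150.46], [-146.56, 146.56]. Speed limits (degrees/s): [147.25, 147.25, 180, 180, 180, 180].

### API

Orientations are given as [roll, pitch, yaw] about the fixed x, y, z axes, in that order (R = Rz(yaw) Ry(pitch) Rx(roll)).
In Python, from workcell import env gives the robot as it stands. The module is installed in compiled form; this text tells all that it offers.
- The arm moves only by the tool arm_command, never from a script. Its argument "targets" is a list of rows, each a list of 5 numbers: the closure, from 0 (fully open) to 1 (shut), then the shift along the tool's x, y, z each as a share of 50 cm, from -1 to 1, then the turn about the tool's z as a share of pi/4 rad, from -1 to 1. A call has 1 to 8 rows; each row is the pose to reach, as a shift and turn from the pose measured when the call began, along the tool's axes at that moment; what a row does not reach only later rows make up. A row lasts 1/12 s, in which the tool goes at most 41.7 mm and 7.16 degrees, less where a joint would pass 70% of its speed; a pose out of reach is approached as far as the arm can. A call with a number of a shift or a turn outside -1 to 1 is refused whole. A call with a gripper value outside its range is refused whole. The fingers move at their own pace and stop on an object; "squeeze" is the grip in N (left out, the last holds). Time passes only in rows, so rows that repeat a pose let the fingers close. It gives the time, the measured TCP pose, the force and the opening at its end, in the units of the state.
- env.state(): the state, without advancing time (a new reading comes with each control period).
- env.grab_frame(name): name is "scene" or "top" or "wrist"; returns the picture (384x512x3 uint8, red, green, blue); there is no depth.
- env.camera_params(name): a dict with "camera_matrix" (3x3 intrinsics, pixels), "R" (3x3) and "t" (3): a world point X has camera coordinates R X + t; the wrist camera has in their place "hand_eye" (4x4, takes a point from camera to tool coordinates, whose origin is the TCP and whose axes are the flange's). Camera axes: x right, y down, z forward; pixel columns grow to the right and rows downward; lengths in mm; the calibration is good to about 2 mm. A picture is of the moment at which its call begins: read the wrist's pose just before it. camera_params takes no time and is no camera call.
- env.job_done(): hands the job in, once; it reports no verdict.
The state is a dict: "time_s": time; "qpos": joint angles; "qvel": joint speeds; "effort": joint torques, N m; "ee_pos": TCP position; "ee_rot": TCP orientation; "force": force on the tool from outside, world axes, zero at the start; "torque": the same for the moment, N m; "gripper_width": finger opening in mm.
Only numpy, scipy, OpenCV 4.12 (cv2) and the standard library are available. Lean on these libraries where they do the work, as an engineer would, in place of code of your own. Each camera call takes 0.05 s, during which the arm holds its last target.

### The job

Close up the open storage jar: take the wooden modelling tool off its mouth and lay it flat in the wide part of the tool tray, then take the lid with the two side tabs, turn it until the tabs match the two notches in the jar's rim, let it down gently until it sits fully home, and twist it about a quarter turn, either way, so that it is locked. Let go, with the lid home and the jar upright. Keep the jar about where it stands (a few centimetres at most) and leave the plain lid, the shut jar, the bowl and the pots where they are.

Things in the scene. Friction and masses are not known exactly. Their poses are not given: they have to be found in the camera images.
- jar: Open round dark-glazed stoneware jar, loose, about 1.1 kg, 125 mm high, 132 mm across at its widest; origin at its foot's centre, z up. Its inward lip, 5 mm thick, leaves a round opening 80 mm across; under the lip is a channel (99 mm across, 7 mm high) above a flat bare-clay seat, a ledge with a 60 mm hole, 12 mm below the rim's top. It is the same after half a turn.
- jar_mouth (a point): Centre of the jar's mouth, level with the rim's top, on the jar's axis, 125 mm above its foot. Rim 112 mm across outside. The two notches lie on this frame's +x and -x.
- jar_notch (a point): Middle of one of the two notches in the jar's lip, at the rim's top, 44.5 mm from the axis on the jar's +x; the other is opposite. Each is 19 mm wide, cut straight down through the lip, from the opening out to 49.5 mm from the axis. The bare seat shows through it from above.
- lid_mid (a point): Centre of the locking lid, half-way up (21 mm above its underside). Loose dark-glazed disc 76 mm across, edge 5 mm thick, middle 8 mm, 0.1 to 0.2 kg, starting knob up on the ware board; same after half a turn. With the tabs through the notches its underside drops onto the seat, this point then 9 mm above jar_mouth; with the tabs still on the rim it stays 12 mm higher.
- lid_knob (a point): Middle of the lid's upright slab knob, 27 mm above the lid's underside. The slab is 40 mm long (along x), 12 mm thick (along y) and stands from the disc's top (8 mm above the underside) to 42 mm: grip it across its thickness, high enough to clear the disc. Same axes as lid_mid.
- lid_tab (a point): Outer end of one of the lid's two bare-clay tabs, 47 mm from its centre along the lid's +x, 2.5 mm above its underside; the other tab is opposite, on -x. Each is 14 mm wide and 5 mm thick, level with the lid's underside, and sticks out 9 mm from the disc. After the quarter turn they lie under the jar's lip. The other lid (plain_lid) has none.
- tool_mid (a point): Centre of the modelling tool, a loose plain wooden bar 190 mm long (along x), 16 mm wide (y), 12 mm thick (z), about 30 g, its ends tapered beyond 55 mm from the centre. It starts lying across the jar's rim.
- tray_in (a point): Centre of the floor of the tray's wide compartment. Grey tray, fixed, 260 mm long (x) and 185 mm wide (y), floor 4 mm thick, walls to 24 mm above the floor and 4 mm thick. The wide compartment is 252 mm (x) by 128 mm (y); beyond its divider (20 mm high) on +y is a narrow one with small tools in it.
- board: Wooden ware board, fixed, 360 mm (x) by 150 mm (y), 18 mm thick, on which the two lids lie; origin at the centre of its underside.
- plain_lid: Bystander: lid of the same size, glaze and slab knob, but with no tabs, beside the other on the board; origin at the centre of its underside.
- shut_jar: Bystander: jar of the same shape, already shut with a round-knobbed lid, 151 mm high, 132 mm across; origin at its foot's centre.
- bowl: Bystander: cream bowl, 136 mm across, 62 mm high; origin at its foot's centre.
- pot_a: Bystander: flared clay pot, 96 mm across, 86 mm high; origin at its foot's centre.
- pot_b: Bystander: flared clay pot, 92 mm across, 82 mm high; origin at its foot's centre.

How it is judged:
By the outcome, as a careful person would: the job done as asked, in the order asked, and still so for the second after the job is handed in, with the robot touching nothing.
It also fails if it takes over 61 s, if anything falls off the work surface, if the arm or the gripper's body presses on something with over 40 N, if the wrist force passes 120 N, or if a joint passes its speed limit or range.

## Working session

There is one attempt and no reset: what is moved stays moved. The work goes in short steps, Python scripts to look and compute and a tool call to move; the robot and the scene stay as the last step left them, time stands still between calls to the robot, and variables do not carry over. Pictures are saved under pics/ and viewed, and the job is handed in when it is done.

Besides the shell and the picture viewer there is one more tool, called after "Call:" in YAML: its name, and indented under it one key for each argument. arm_command: Moves the arm, as the interface text tells. Shift numbers are shares of 50 cm and turn numbers shares of pi/4 rad, none past 1 either way. Its arguments: {"type":"object","properties":{"targets":{"type":"array"},"squeeze":{"type":"number"}},"required":["targets"]}

```bash
mkdir -p pics; cat > h.py <<'E'
import numpy as np, cv2
from workcell import env
from scipy.spatial.transform import Rotation as Ro
def snap(name,fn):
    s=env.state(); im=env.grab_frame(name); cv2.imwrite('pics/'+fn,im[:,:,::-1]); return s,im
def cam(name,s=None):
    p=env.camera_params(name); K=np.array(p['camera_matrix'])
    if name=='wrist':
        H=np.array(p['hand_eye']); R=Ro.from_euler('xyz',s['ee_rot'],degrees=True).as_matrix()
        T=np.eye(4);T[:3,:3]=R;T[:3,3]=s['ee_pos'];M=np.linalg.inv(T@H); return K,M[:3,:3],M[:3,3]
    return K,np.array(p['R']),np.array(p['t'])
def back(c,uv,z):
    K,R,t=c; o=-R.T@t; d=R.T@np.linalg.solve(K,np.array([uv[0],uv[1],1.])); return o+d*(z-o[2])/d[2]
def proj(c,X):
    K,R,t=c; x=K@(R@np.array(X,float)+t); return x[:2]/x[2]
E
python3 - <<'E'
from h import *
for n in ['scene','top','wrist']:
    s,im=snap(n,n+'0.png'); print(n,env.camera_params(n))
print(s)
E
```

```text
scene {'camera_matrix': array([[420.3550972 ,   0.        , 253.91831889],
       [  0.        , 420.3550972 , 190.57997444],
       [  0.        ,   0.        ,   1.        ]]), 'R': array([[-0.50472309,  0.86314633, -0.015265  ],
       [ 0.54572219,  0.30530893, -0.7803677 ],
       [-0.66891098, -0.40220005, -0.62513457]]), 't': array([ 314.88041556, -197.26229393, 1438.82875208])}
top {'camera_matrix': array([[407.55527873,   0.        , 252.43002645],
       [  0.        , 407.55527873, 194.58716419],
       [  0.        ,   0.        ,   1.        ]]), 'R': array([[-0.00771915, -0.9999207 ,  0.00995003],
       [-0.99238581,  0.00643703, -0.12299985],
       [ 0.12292605, -0.01082372, -0.99235681]]), 't': array([ -42.59551039,  568.7041704 , 1122.77818571])}
wrist {'camera_matrix': array([[316.9257557 ,   0.        , 252.53134393],
       [  0.        , 316.9257557 , 191.63545968],
       [  0.        ,   0.        ,   1.        ]]), 'hand_eye': array([[ 1.17892404e-03, -9.54822578e-01, -2.97174115e-01,
         8.44219567e+01],
       [ 9.99999181e-01,  1.27364240e-03, -1.251
[... 165 characters left out ...]
0.00000000e+00,
         1.00000000e+00]])}
{'time_s': 0.1, 'qpos': array([-7.81499284e+01,  1.83468109e+01,  8.97004107e+01, -1.42567813e-03,
        7.20449726e+01, -1.14529317e+00]), 'qvel': array([ 0.05458031, -0.15048768, -0.1060738 ,  0.03698472, -0.02693923,
       -0.05898909]), 'effort': array([ 7.43188211e-04, -4.13333702e+01, -2.32508987e+01,  7.29344529e-02,
        4.21973958e-02, -5.90425884e-05]), 'ee_pos': array([ 129.20445837, -559.81515565,  213.20932835]), 'ee_rot': array([-1.79907797e+02, -4.87494283e-04,  1.29958050e+01]), 'force': array([ 0.01082657,  0.15439309, -0.0853191 ]), 'torque': array([ 0.08385725, -0.01645437,  0.02927957]), 'gripper_width': 91.32091777380431}
```

View pics/scene0.png

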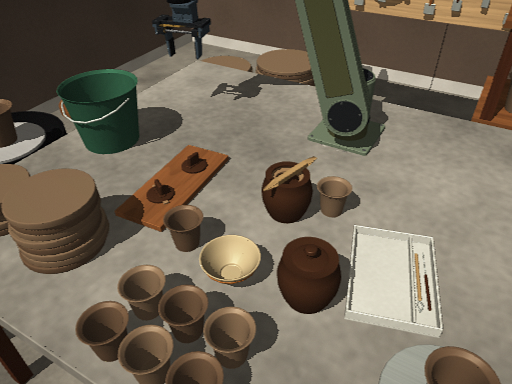

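View pics/top0.png

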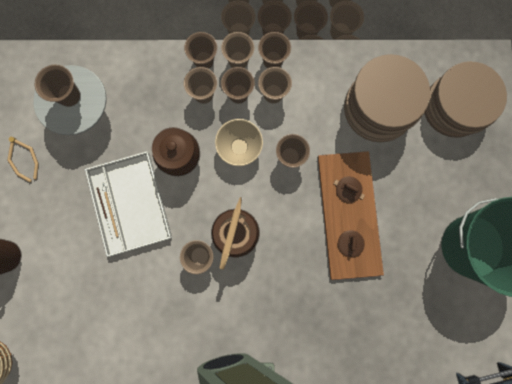

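View pics/wrist0.png

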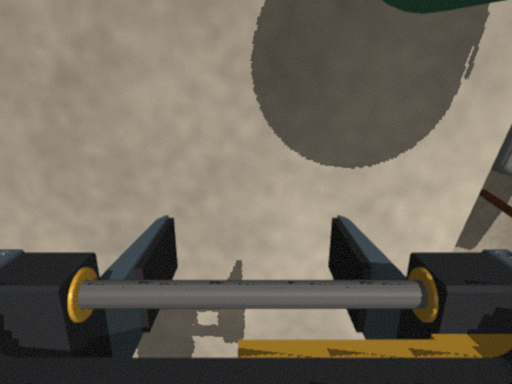

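The top view shows the tool on the open jar (jar about 235,232; tool ends about (239,200) and (224,265)). The tray is on the left, centred near (128,205). The board on the right carries two lids at (349,190) and (351,244), and the first seems to have light tabs. I'll zoom in.

```bash
python3 - <<'E'
from h import *
im=cv2.imread('pics/top0.png')
a=cv2.resize(im[190:275,170:270],None,fx=6,fy=6,interpolation=cv2.INTER_CUBIC)
b=cv2.resize(im[145:285,310:390],None,fx=4.2,fy=4.2,interpolation=cv2.INTER_CUBIC)
cv2.imwrite('pics/c1.png',a); cv2.imwrite('pics/c2.png',b)
cv2.imwrite('pics/c3.png',cv2.resize(im[140:265,75:180],None,fx=4.5,fy=4.5,interpolation=cv2.INTER_CUBIC))
E
```

```text
(no output)
```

View pics/c1.png

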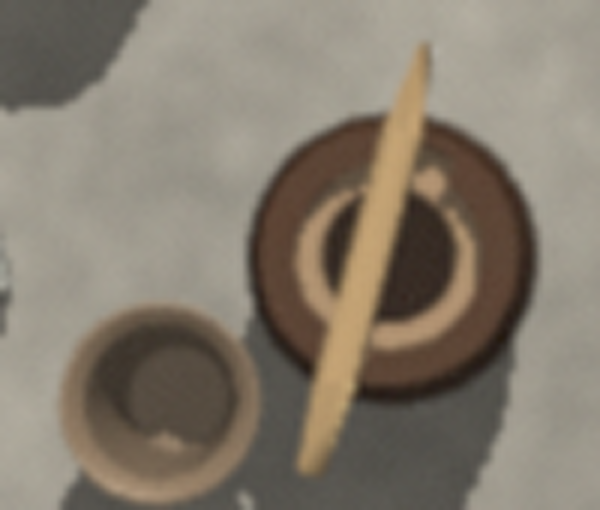

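View pics/c2.png

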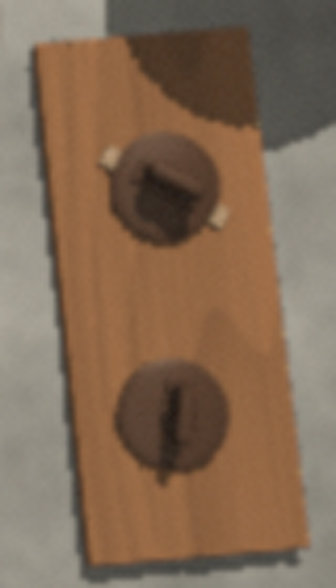

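View pics/c3.png

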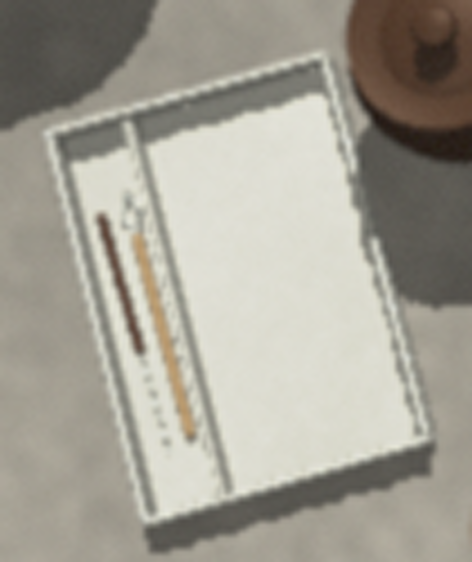

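```bash
python3 - <<'E'
from h import *
c=cam('top')
def P(u,v,f,ox,oy): return ((u+.5)/f-.5+ox,(v+.5)/f-.5+oy)
def show(n,pts,z,f,ox,oy):
    q=[back(c,P(*p,f,ox,oy),z) for p in pts]; q=np.array(q)[:,:2]; print(n,q.round(1).tolist(),'mean',q.mean(0).round(1),'dir',[np.degrees(np.arctan2(*(q[1]-q[0])[::-1])).round(1)]); return q
show('tool',[(425,45),(310,472)],134,6,170,190)
show('jar outline lr',[(250,258),(536,258)],85,6,170,190)
show('hole seat lr',[(323,258),(456,258)],113,6,170,190)
show('seat ring tb',[(388,170),(388,348)],113,6,170,190)
show('notch',[(430,180),(430,180)],113,6,170,190)
show('tabs',[(111,159),(219,216)],23,4.2,310,145)
show('lid disc',[(108,188),(219,188)],26,4.2,310,145)
show('trayouter',[(47,132),(325,57),(433,440),(150,520)],28,4.5,75,140)
show('divider',[(130,122),(230,492)],24,4.5,75,140)
show('wide',[(150,118),(318,75)],28,4.5,75,140)
show('pot',[(160,305),(160,500)],82,6,170,190)
E
```

```text
tool [[549.8, -14.3], [368.2, 35.1]] mean [459.   10.4] dir [np.float64(164.8)]
jar outline lr [[460.2, 65.3], [459.2, -62.7]] mean [459.7   1.3] dir [np.float64(-90.4)]
hole seat lr [[459.0, 30.9], [458.6, -27.1]] mean [458.8   1.9] dir [np.float64(-90.4)]
seat ring tb [[497.3, 2.5], [419.9, 2.7]] mean [458.6   2.6] dir [np.float64(179.9)]
notch [[492.7, -15.9], [492.7, -15.9]] mean [492.7 -15.9] dir [np.float64(0.0)]
tabs [[603.6, -288.6], [563.6, -361.5]] mean [ 583.6 -325. ] dir [np.float64(-118.7)]
lid disc [[583.1, -285.2], [582.6, -361.4]] mean [ 582.8 -323.3] dir [np.float64(-90.4)]
trayouter [[646.6, 433.1], [694.5, 257.4], [449.3, 184.1], [401.1, 358.9]] mean [547.9 308.4] dir [np.float64(-74.8)]
divider [[653.5, 382.1], [418.0, 311.0]] mean [535.7 346.5] dir [np.float64(-163.2)]
wide [[655.3, 368.0], [682.7, 261.6]] mean [669.  314.8] dir [np.float64(-75.5)]
pot [[439.6, 105.7], [353.7, 104.9]] mean [396.6 105.3] dir [np.float64(-179.5)]
```

```bash
cat >> h.py <<'E'
def go(x,y,z,yaw):
    s=env.state(); R=Ro.from_euler('xyz',s['ee_rot'],degrees=True).as_matrix()
    d=R.T@(np.array([x,y,z])-s['ee_pos']); dy=(yaw-s['ee_rot'][2]+180)%360-180
    print('t',round(s['time_s'],2),'pos',np.round(s['ee_pos'],1),'rot',np.round(s['ee_rot'],2),'q6',round(s['qpos'][5],1),'w',round(s['gripper_width'],1),'F',np.round(s['force'],1))
    print('share',np.round(d/500,4),'turn',round(-dy/45,4))
E
python3 -c "
from h import *
go(459,10.5,240,-15.2)"
```

```text
t 0.15 pos [ 129.2 -559.9  213.3] rot [-179.92    0.     12.99] q6 -1.1 w 91.1 F [ 0.2 -0.2  0. ]
share [ 0.8992 -0.9633 -0.0521] turn 0.6265
```

Call:
arm_command:
  targets:
    - [0,0.9,-0.963,-0.052,0.626]
    - [0,0.9,-0.963,-0.052,0.626]
    - [0,0.9,-0.963,-0.052,0.626]
    - [0,0.9,-0.963,-0.052,0.626]
    - [0,0.9,-0.963,-0.052,0.626]
    - [0,0.9,-0.963,-0.052,0.626]
    - [0,0.9,-0.963,-0.052,0.626]
    - [0,0.9,-0.963,-0.052,0.626]
  squeeze: 10

```text
time_s: 0.82
ee_pos: [295.2, -272.1, 227.0]
ee_rot: [-179.9, 0.0, -15.2]
force: [0.9, -0.5, -0.6]
gripper_width: 91.6
```

```bash
python3 -c "
from h import *
go(459,10.5,240,-15.2)"
```

```text
t 0.82 pos [ 295.2 -272.1  227. ] rot [-1.7993e+02  3.0000e-02 -1.5220e+01] q6 60.9 w 91.6 F [ 0.9 -0.5 -0.6]
share [ 0.1676 -0.6315 -0.0252] turn -0.0005
```

Call:
arm_command:
  targets:
    - [0,0.168,-0.631,-0.025,0]
    - [0,0.168,-0.631,-0.025,0]
    - [0,0.168,-0.631,-0.025,0]
    - [0,0.168,-0.631,-0.025,0]
    - [0,0.168,-0.631,-0.025,0]
    - [0,0.168,-0.631,-0.025,0]
    - [0,0.168,-0.631,-0.025,0]
    - [0,0.168,-0.631,-0.025,0]

```text
time_s: 1.48
ee_pos: [459.8, 12.7, 239.9]
ee_rot: [-179.9, 0.0, -15.2]
force: [0.5, -0.2, -0.1]
gripper_width: 90.9
```

Call:
arm_command:
  targets:
    - [0,0,0,0,0]
    - [0,0,0,0,0]

```text
time_s: 1.65
ee_pos: [460.1, 14.3, 239.5]
ee_rot: [-179.9, 0.1, -14.9]
force: [-0.4, -1.0, -1.0]
gripper_width: 91.7
```

```bash
python3 -c "
from h import *
go(459,10.5,240,-15.2)
snap('wrist','w1.png')"
```

```text
t 1.65 pos [460.1  14.3 239.5] rot [-1.7994e+02  8.0000e-02 -1.4930e+01] q6 105.2 w 91.7 F [-0.4 -1.  -1. ]
share [-0.0002  0.0078 -0.0011] turn 0.006
```

View pics/w1.png

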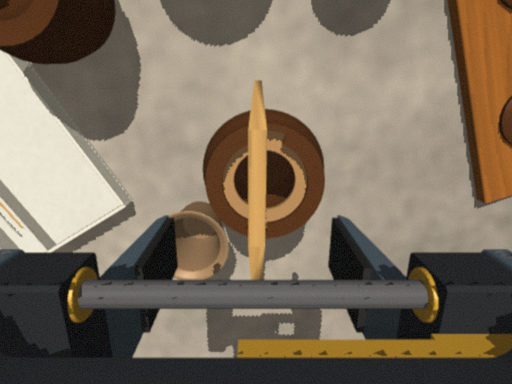

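The wrist view shows the tool upright in the picture, running from (259,82) to about (257,278). The notch shows pale near (275,145). I'll compare this with the estimate from the top camera.

```bash
python3 - <<'E'
from h import *
im=cv2.imread('pics/w1.png')
s=env.state(); c=cam('wrist',s)
hsv=cv2.cvtColor(im,cv2.COLOR_BGR2HSV)
for v in range(90,280,15):
    r=im[v].astype(int); m=[u for u in range(235,285) if r[u,2]>150 and r[u,2]-r[u,0]>60]
    print(v,m[0] if m else 0,m[-1] if m else 0, back(c,((m[0]+m[-1])/2,v),137).round(1) if m else '')
print('tip',back(c,(259,82),131))
go(459,10.5,128,-15.2)
cv2.imwrite('pics/w1c.png',cv2.resize(im[90:250,180:340],None,fx=3.7,fy=3.7,interpolation=cv2.INTER_CUBIC))
E
```

```text
90 253 260 [542.2 -13.  137. ]
105 251 263 [530.7 -10.3 137. ]
120 249 265 [518.9  -7.2 137. ]
135 248 266 [506.8  -4.1 137. ]
150 248 280 [492.7  -6.6 137. ]
165 235 265 [483.1   8.5 137. ]
180 248 265 [468.4   6.5 137. ]
195 235 265 [456.4  15.7 137. ]
210 236 284 [440.   10.6 137. ]
225 248 264 [426.5  18.  137. ]
240 248 264 [411.7  21.9 137. ]
255 249 263 [396.3  26.  137. ]
270 250 259 [380.9  31.6 137. ]
tip [547.82258648 -16.64850396 131.        ]
t 1.7 pos [459.4  13.  239.4] rot [-1.7997e+02  1.0000e-01 -1.5040e+01] q6 105.2 w 91.3 F [-0.7 -0.6 -0.9]
share [0.001  0.0051 0.2228] turn 0.0035
```

View pics/w1c.png

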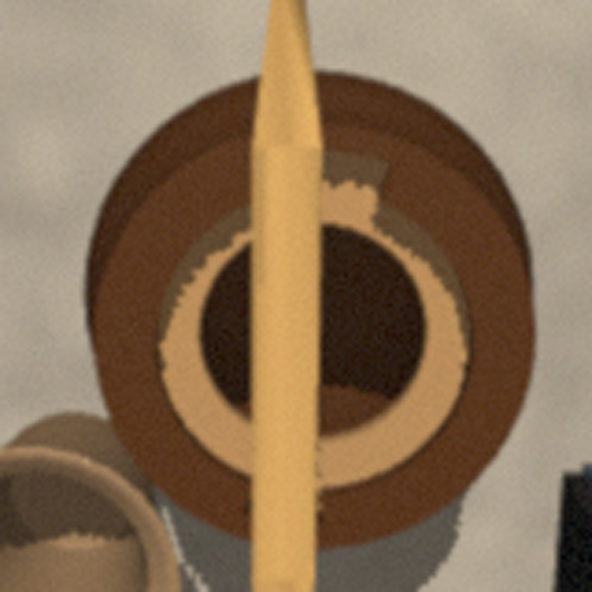

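Call:
arm_command:
  targets:
    - [0.2,0,0.006,0.06,0.003]
    - [0.3,0,0.006,0.12,0.003]
    - [0.4,0,0.006,0.17,0.003]
    - [0.4,0,0.006,0.2,0.003]
    - [0.4,0,0.006,0.21,0.003]
    - [0.4,0,0.006,0.219,0.003]
    - [0.4,0,0.006,0.222,0.003]
    - [0.4,0,0.006,0.222,0.003]
  squeeze: 12

```text
time_s: 2.37
ee_pos: [458.8, 9.6, 129.1]
ee_rot: [-180.0, 0.0, -15.2]
force: [0.3, -0.4, -0.5]
gripper_width: 54.7
```

```bash
python3 -c "
from h import *
go(459,10,128,-15.2)
snap('wrist','w2.png')"
```

```text
t 2.37 pos [458.8   9.6 129.1] rot [-1.7996e+02  2.0000e-02 -1.5230e+01] q6 104.9 w 54.7 F [ 0.3 -0.4 -0.5]
share [ 0.0002 -0.0008  0.0022] turn -0.0006
```

View pics/w2.png

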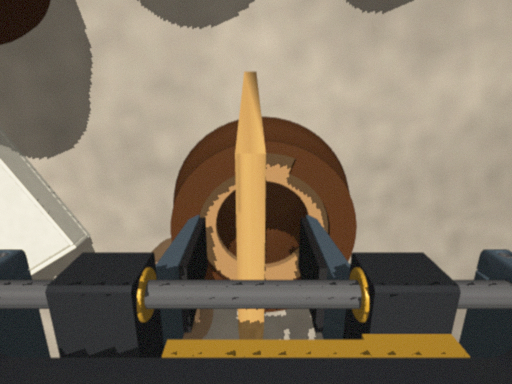

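The tool is centred between the fingers (u≈250), with the tips just above rim height. I'll close on it.

Call:
arm_command:
  targets:
    - [0.7,0,0,0.001,0]
    - [1,0,0,0.001,0]
    - [1,0,0,0.001,0]
    - [1,0,0,0.001,0]
    - [1,0,0,0.001,0]
    - [1,0,0,0.001,0]
    - [1,0,0,0.001,0]
    - [1,0,0,0.001,0]
  squeeze: 12

```text
time_s: 3.08
ee_pos: [459.0, 9.9, 128.9]
ee_rot: [-179.9, -0.0, -15.2]
force: [-0.5, 0.0, 1.3]
gripper_width: 15.7
```

Call:
arm_command:
  targets:
    - [1,0,0,-0.02,0]
    - [1,0,0,-0.06,0]
    - [1,0,0,-0.1,0]
    - [1,0,0,-0.14,0]
    - [1,0,0,-0.16,0]
    - [1,0,0,-0.16,0]

```text
time_s: 3.58
ee_pos: [460.4, 9.8, 211.0]
ee_rot: [-179.9, -0.3, -15.2]
force: [-0.4, -0.0, 0.2]
gripper_width: 15.5
```

```bash
python3 -c "
from h import *
go(527,299,200,16.5)
s,im=snap('wrist','w3.png')
snap('top','t3.png')"
```

```text
t 3.58 pos [460.4   9.8 211. ] rot [-179.87   -0.28  -15.21] q6 104.9 w 15.5 F [-0.4 -0.   0.2]
share [-0.0234 -0.593   0.0231] turn -0.7046
```

View pics/w3.png

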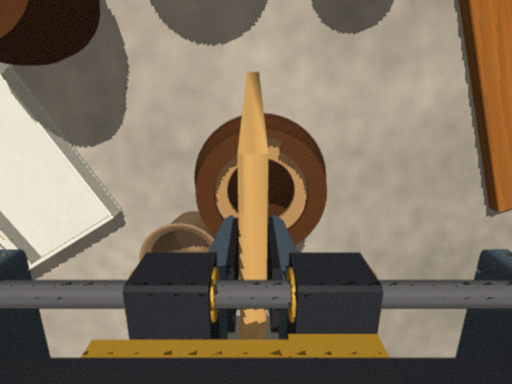

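The tool is held (width 15.5) and lifted, with the jar still standing. Next is the move to the tray.

Call:
arm_command:
  targets:
    - [1,-0.023,-0.593,0.02,-0.704]
    - [1,-0.023,-0.593,0.02,-0.704]
    - [1,-0.023,-0.593,0.02,-0.704]
    - [1,-0.023,-0.593,0.02,-0.704]
    - [1,-0.023,-0.593,0.02,-0.704]
    - [1,-0.023,-0.593,0.02,-0.704]
    - [1,-0.023,-0.593,0.02,-0.704]
    - [1,-0.023,-0.593,0.02,-0.704]

```text
time_s: 4.35
ee_pos: [525.4, 304.8, 195.5]
ee_rot: [-179.8, 0.1, 16.7]
force: [0.7, 0.1, 0.1]
gripper_width: 15.6
```

Call:
arm_command:
  targets:
    - [1,0,0,0,0]
    - [1,0,0,0,0]

```text
time_s: 4.52
ee_pos: [524.3, 304.9, 193.1]
ee_rot: [-179.9, 0.3, 16.8]
force: [-0.0, -0.6, 0.1]
gripper_width: 15.9
```

```bash
python3 -c "
from h import *
go(527,299,100,16.5)
snap('wrist','w4.png')"
```

```text
t 4.52 pos [524.3 304.9 193.1] rot [-179.86    0.34   16.8 ] q6 102.1 w 15.9 F [-0.  -0.6  0.1]
share [0.0028 0.0133 0.1861] turn 0.0066
```

View pics/w4.png

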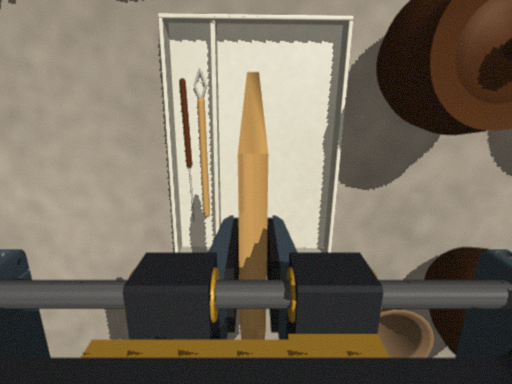

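```bash
python3 -c "
from h import *
go(532,294,12,16.5)"
```

```text
t 4.57 pos [524.5 303.9 193.8] rot [-179.88    0.3    16.73] q6 102.1 w 15.8 F [-0.1  0.3 -0.2]
share [0.0106 0.024  0.3635] turn 0.005
```

Call:
arm_command:
  targets:
    - [1,0.011,0.024,0.04,0.005]
    - [1,0.011,0.024,0.1,0.005]
    - [1,0.011,0.024,0.17,0.005]
    - [1,0.011,0.024,0.24,0.005]
    - [1,0.011,0.024,0.3,0.005]
    - [1,0.011,0.024,0.34,0.005]
    - [1,0.011,0.024,0.36,0.005]
    - [1,0.011,0.024,0.363,0.005]

```text
time_s: 5.23
ee_pos: [530.8, 291.9, 10.4]
ee_rot: [-179.9, 0.6, 16.4]
force: [-0.1, -0.8, -0.3]
gripper_width: 15.8
```

```bash
python3 -c "
from h import *
go(532,294,8,16.5)
snap('top','t4.png'); im=cv2.imread('pics/t4.png')
cv2.imwrite('pics/t4c.png',cv2.resize(im[130:290,60:260],None,fx=3.5,fy=3.5))
snap('wrist','w5.png')"
```

```text
t 5.23 pos [530.8 291.9  10.4] rot [-179.94    0.56   16.41] q6 101.1 w 15.8 F [-0.1 -0.8 -0.3]
share [ 0.0036 -0.0033  0.0047] turn -0.002
```

View pics/t4c.png

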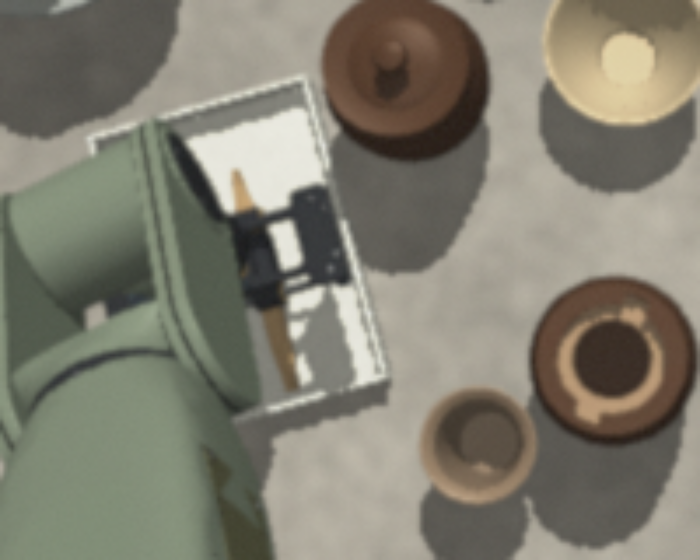

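View pics/w5.png

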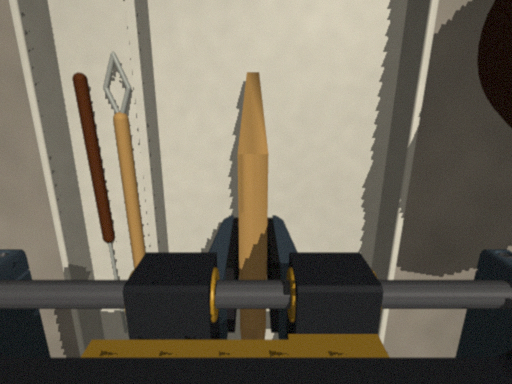

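The whole tool is over the wide compartment, inside the -x wall, so I'll lower it the last 2 mm and open slightly.

Call:
arm_command:
  targets:
    - [1,0.002,0,0.002,0]
    - [1,0.002,0,0.005,0]
    - [1,0.002,0,0.006,0]
    - [0.75,0.002,0,0.006,0]
    - [0.65,0.002,0,0.006,0]
    - [0.65,0.002,0,0.006,0]
    - [0.65,0.002,0,0.006,0]

```text
time_s: 5.92
ee_pos: [533.7, 293.8, 10.2]
ee_rot: [-179.9, 0.2, 16.5]
force: [-1.0, -0.7, -0.6]
gripper_width: 31.8
```

Call:
arm_command:
  targets:
    - [0.65,0,0,-0.04,0]
    - [0.65,0,0,-0.12,0]
    - [0.65,0,0,-0.2,0]
    - [0.65,0,0,-0.28,0]
    - [0.65,0,0,-0.36,0]
    - [0.65,0,0,-0.4,0]
    - [0.65,0,0,-0.4,0]

```text
time_s: 6.5
ee_pos: [537.2, 295.1, 216.6]
ee_rot: [-179.7, -0.4, 16.5]
force: [0.8, 0.1, 0.2]
gripper_width: 31.7
```

```bash
python3 -c "
from h import *
s,_=snap('wrist','w6.png')
c=cam('top')
print(back(c,(241.2,219.5),113))
go(459,2,220,-25)"
```

```text
[492.96464197 -15.75537182 113.        ]
t 6.55 pos [535.8 294.3 213.2] rot [-1.7981e+02 -1.2000e-01  1.6460e+01] q6 101.1 w 31.6 F [ 0.  -0.5 -0.8]
share [-0.3129  0.5172 -0.0161] turn 0.9213
```

View pics/w6.png

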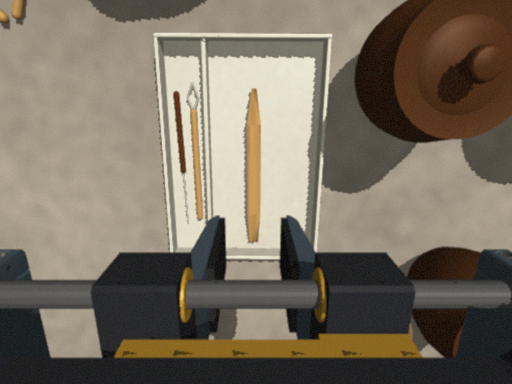

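The tool lies flat in the wide compartment, from (254,90) to (254,242). Next I'll view the uncovered jar from above.

```bash
python3 -c "
from h import *
go(459,2,235,30)"
```

```text
t 6.55 pos [535.8 294.3 213.2] rot [-1.7981e+02 -1.2000e-01  1.6460e+01] q6 101.1 w 31.6 F [ 0.  -0.5 -0.8]
share [-0.3128  0.5171 -0.0461] turn -0.301
```

Call:
arm_command:
  targets:
    - [0.4,-0.313,0.517,-0.045,-0.3]
    - [0.4,-0.313,0.517,-0.045,-0.3]
    - [0.4,-0.313,0.517,-0.045,-0.3]
    - [0.4,-0.313,0.517,-0.045,-0.3]
    - [0.4,-0.313,0.517,-0.045,-0.3]
    - [0.4,-0.313,0.517,-0.045,-0.3]
    - [0.4,-0.313,0.517,-0.045,-0.3]
    - [0.4,-0.313,0.517,-0.045,-0.3]

```text
time_s: 7.22
ee_pos: [456.2, -2.2, 233.1]
ee_rot: [-179.8, 0.1, 29.7]
force: [-0.2, 0.5, -0.3]
gripper_width: 54.6
```

Call:
arm_command:
  targets:
    - [0.4,0,0,0,0]
    - [0.4,0,0,0,0]
    - [0.4,0,0,0,0]
    - [0.4,0,0,0,0]

```text
time_s: 7.55
ee_pos: [456.3, -0.9, 232.4]
ee_rot: [-179.8, 0.2, 29.8]
force: [0.1, -0.2, 0.1]
gripper_width: 54.7
```

```bash
python3 -c "
from h import *
import json
s,im=snap('wrist','w7.png')
json.dump([list(s['ee_pos']),list(s['ee_rot'])],open('w7.json','w'))
go(583.5,-325,200,61.3)
im=cv2.imread('pics/w7.png')
cv2.imwrite('pics/w7c.png',cv2.resize(im[100:260,170:350],None,fx=4,fy=4,interpolation=cv2.INTER_CUBIC)[:600])"
```

```text
t 7.6 pos [456.4  -0.9 232.5] rot [-1.7979e+02  1.5000e-01  2.9860e+01] q6 58.5 w 54.8 F [-0.9 -0.3 -0.6]
share [-0.1021  0.6889  0.0628] turn -0.6987
```

View pics/w7c.png

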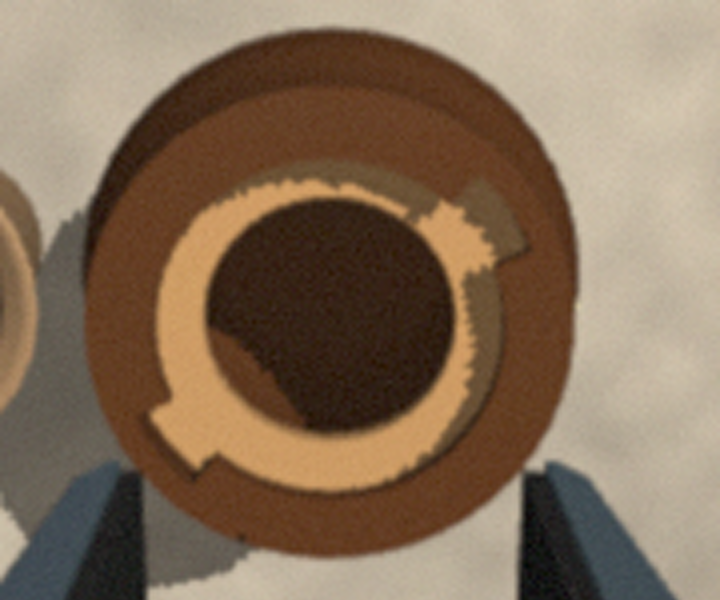

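```bash
cat > jar.py <<'E'
from h import *
import json
a=json.load(open('w7.json')); s={'ee_pos':np.array(a[0]),'ee_rot':np.array(a[1])}
c=cam('wrist',s)
P=lambda u,v:((u+.5)/4-.5+170,(v+.5)/4-.5+100)
f=lambda u,v,z:back(c,P(u,v),z)[:2]
A=[f(481,176,125),f(530,247,125)];B=[f(147,415,125),f(195,478,125)]
a=sum(A)/2;b=sum(B)/2
print('notches',a,b,'centre',(a+b)/2,'sep',np.linalg.norm(a-b),'ang',np.degrees(np.arctan2(*(a-b)[::-1])),'widths',np.linalg.norm(A[0]-A[1]),np.linalg.norm(B[0]-B[1]))
print('opening',(f(157,326,125)+f(503,326,125))/2,(f(330,160,125)+f(330,492,125))/2,np.linalg.norm(f(157,326,125)-f(503,326,125)))
h=[f(205,315,113),f(456,315,113),f(330,198,113),f(330,435,113)]
print('hole',(h[0]+h[1])/2,(h[2]+h[3])/2)
ct=cam('top'); Q=lambda u,v:((u+.5)/3.5-.5+60,(v+.5)/3.5-.5+130)
p=back(ct,Q(633,315),113)[:2];q=back(ct,Q(588,412),113)[:2]
print('top',p,q,(p+q)/2,np.degrees(np.arctan2(*(p-q)[::-1])))
E
python3 jar.py
```

```text
notches [504.78360361 -17.25747126] [418.79120413  20.87829133] centre [461.78740387   1.81041003] sep 94.06927849677038 ang -23.916246989864334 widths 19.50848552314897 18.995609687338273
opening [462.75016018   3.31572218] [461.38071391   2.5015676 ] 78.50637589799676
hole [462.2247051    2.94081697] [461.12579308   2.43060042]
top [492.60214572 -13.91410512] [420.61181007  19.88155923] [456.60697789   2.98372706] -25.147578437112845
```

The jar centre is about (461.5, 2.5) with the notch axis at -24°; the top camera gives -25°. I'll go over the lid.

Call:
arm_command:
  targets:
    - [0.4,-0.102,0.689,0.063,-0.698]
    - [0.4,-0.102,0.689,0.063,-0.698]
    - [0.4,-0.102,0.689,0.063,-0.698]
    - [0.4,-0.102,0.689,0.063,-0.698]
    - [0.4,-0.102,0.689,0.063,-0.698]
    - [0.4,-0.102,0.689,0.063,-0.698]
    - [0.4,-0.102,0.689,0.063,-0.698]
    - [0.4,-0.102,0.689,0.063,-0.698]

```text
time_s: 8.27
ee_pos: [575.2, -300.8, 201.7]
ee_rot: [-179.7, -0.0, 61.4]
force: [0.2, -0.0, -0.5]
gripper_width: 54.7
```

Call:
arm_command:
  targets:
    - [0.4,0,0.02,0,0]
    - [0.4,0,0.02,0,0]
    - [0.4,0,0.02,0,0]
    - [0.4,0,0.02,0,0]

```text
time_s: 8.6
ee_pos: [584.0, -303.8, 201.4]
ee_rot: [-179.6, -0.0, 61.5]
force: [-0.4, -0.0, -0.2]
gripper_width: 55.1
```

```bash
python3 -c "
from h import *
import json
s,im=snap('wrist','w8.png')
json.dump([list(s['ee_pos']),list(s['ee_rot'])],open('w8.json','w'))
go(583.5,-325,200,61.3)
im=cv2.imread('pics/w8.png')
cv2.imwrite('pics/w8c.png',cv2.resize(im[80:280,150:350],None,fx=3,fy=3,interpolation=cv2.INTER_CUBIC))"
```

```text
t 8.65 pos [ 583.9 -303.8  201.8] rot [-1.7968e+02 -2.0000e-02  6.1480e+01] q6 0.0 w 55.0 F [-0.6  0.3 -0.5]
share [-0.0376  0.0196  0.0035] turn 0.004
```

View pics/w8c.png

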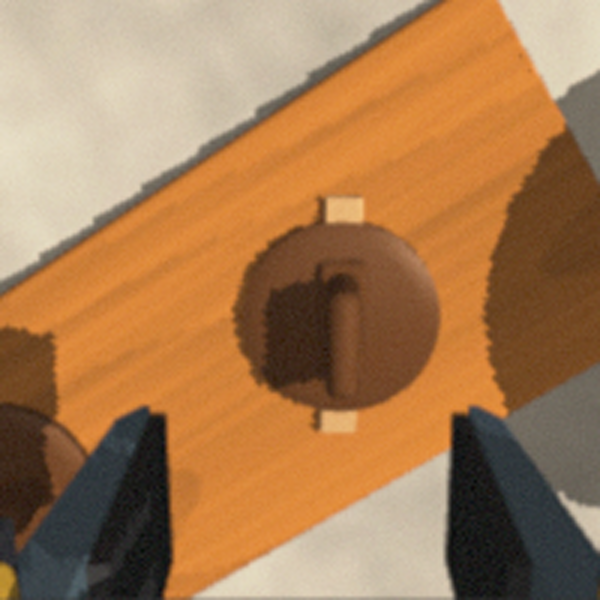

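```bash
python3 - <<'E'
from h import *
import json
a=json.load(open('w8.json')); s={'ee_pos':np.array(a[0]),'ee_rot':np.array(a[1])}
c=cam('wrist',s)
P=lambda u,v:((u+.5)/3-.5+150,(v+.5)/3-.5+80)
p=back(c,P(343.5,197),21)[:2];q=back(c,P(338,432),21)[:2]
print(p,q,(p+q)/2,np.linalg.norm(p-q),np.degrees(np.arctan2(*(p-q)[::-1])))
l=back(c,P(236,318),20)[:2];r=back(c,P(441,318),22)[:2];print((l+r)/2,np.linalg.norm(l-r))
m=(p+q)/2
go(m[0],m[1],32,np.degrees(np.arctan2(*(p-q)[::-1])))
E
```

```text
[ 608.25793311 -283.97757117] [ 562.53099001 -365.88929041] [ 585.39446156 -324.93343079] 93.81088995698762 60.827707215780606
[ 584.73012881 -324.13071675] 78.60556880821724
t 8.65 pos [ 583.9 -303.8  201.8] rot [-1.7968e+02 -2.0000e-02  6.1480e+01] q6 0.0 w 55.0 F [-0.6  0.3 -0.5]
share [-0.0358  0.0247  0.3395] turn 0.0145
```

The two views agree on the lid: centre (585,-324.7), axis about 61°. I'll descend around the knob.

Call:
arm_command:
  targets:
    - [0.45,-0.036,0.024,0.04,0.013]
    - [0.45,-0.036,0.024,0.1,0.013]
    - [0.45,-0.036,0.024,0.17,0.013]
    - [0.45,-0.036,0.024,0.23,0.013]
    - [0.45,-0.036,0.024,0.27,0.013]
    - [0.45,-0.036,0.024,0.28,0.013]
    - [0.45,-0.036,0.024,0.28,0.013]
    - [0.45,-0.036,0.024,0.28,0.013]

```text
time_s: 9.32
ee_pos: [586.0, -324.6, 63.4]
ee_rot: [-179.8, -0.0, 60.9]
force: [0.6, -0.4, 0.1]
gripper_width: 50.1
```

```bash
python3 -c "
from h import *
snap('wrist','w9.png')
go(585,-324.7,32.5,60.9)"
```

```text
t 9.37 pos [ 586.4 -325.    64.1] rot [-1.799e+02 -2.000e-02  6.094e+01] q6 -0.9 w 50.0 F [ 0.1 -0.1  0.2]
share [-0.0008 -0.0027  0.0631] turn 0.0009
```

View pics/w9.png

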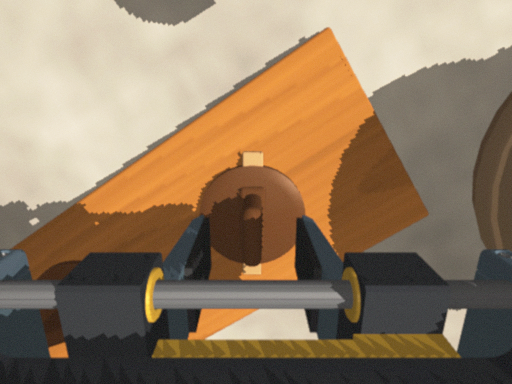

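The knob is centred between the fingers at u≈252 and lies parallel to them. I'll go down and grip.

Call:
arm_command:
  targets:
    - [0.5,0,-0.001,0.02,0]
    - [0.5,0,-0.001,0.04,0]
    - [0.5,0,-0.001,0.056,0]
    - [0.5,0,-0.001,0.062,0]
    - [0.5,0,-0.001,0.063,0]
    - [0.5,0,-0.001,0.063,0]
    - [0.5,0,-0.001,0.063,0]

```text
time_s: 9.95
ee_pos: [586.1, -324.9, 32.7]
ee_rot: [-179.9, -0.0, 60.9]
force: [-0.2, 0.4, -0.1]
gripper_width: 45.6
```

Call:
arm_command:
  targets:
    - [0.8,0,0,0,0]
    - [1,0,0,0,0]
    - [1,0,0,0,0]
    - [1,0,0,0,0]
    - [1,0,0,0,0]
    - [1,0,0,0,0]
    - [1,0,0,0,0]
    - [1,0,0,0,0]
  squeeze: 30

```text
time_s: 10.62
ee_pos: [586.0, -324.9, 32.8]
ee_rot: [-179.9, -0.0, 60.9]
force: [-1.4, 0.9, 0.2]
gripper_width: 11.7
```

```bash
python3 -c "
from h import *
go(585,-324.7,32.5,60.9)"
```

```text
t 10.62 pos [ 586.  -324.9   32.8] rot [-1.7991e+02 -2.0000e-02  6.0930e+01] q6 -0.9 w 11.7 F [-1.4  0.9  0.2]
share [-0.0007 -0.002   0.0005] turn 0.0007
```

Gripped, width 11.7. Lifting.

Call:
arm_command:
  targets:
    - [1,0,0,-0.02,0]
    - [1,0,0,-0.07,0]
    - [1,0,0,-0.14,0]
    - [1,0,0,-0.21,0]
    - [1,0,0,-0.28,0]
    - [1,0,0,-0.34,0]
    - [1,0,0,-0.38,0]
    - [1,0,0,-0.38,0]

```text
time_s: 11.28
ee_pos: [588.4, -326.2, 229.0]
ee_rot: [179.5, -0.0, 60.9]
force: [0.7, -1.2, -0.5]
gripper_width: 11.8
```

Call:
arm_command:
  targets:
    - [1,0,0,0,0]
    - [1,0,0,0,0]
    - [1,0,0,0,0]

```text
time_s: 11.53
ee_pos: [587.6, -325.8, 227.1]
ee_rot: [179.7, -0.0, 60.9]
force: [-0.1, 0.2, -1.8]
gripper_width: 12.0
```

```bash
python3 -c "
from h import *
import json
s,im=snap('wrist','w10.png')
json.dump([list(s['ee_pos']),list(s['ee_rot'])],open('w10.json','w'))
go(461.5,2.5,222,-24)
im=cv2.imread('pics/w10.png')
cv2.imwrite('pics/w10c.png',cv2.resize(im[130:330,152:352],None,fx=3,fy=3,interpolation=cv2.INTER_CUBIC))"
```

```text
t 11.58 pos [ 587.6 -325.8  226.9] rot [ 1.7968e+02 -1.0000e-02  6.0930e+01] q6 -0.9 w 11.7 F [-0.5  0.2 -2.5]
share [ 0.4514 -0.5394  0.0069] turn 1.8874
```

View pics/w10c.png

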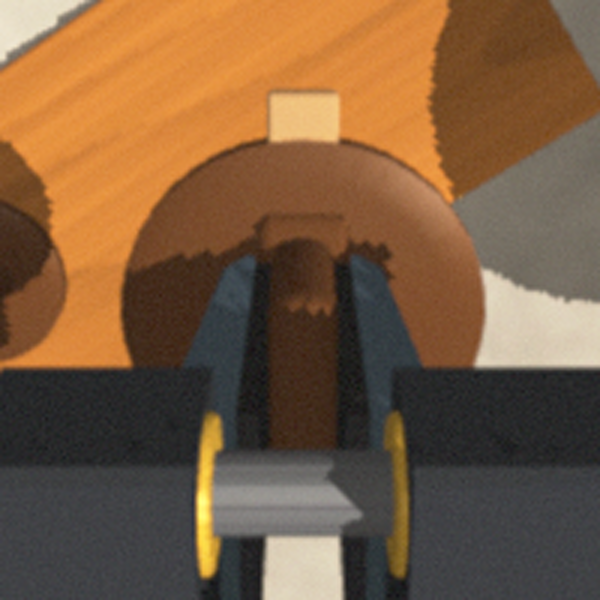

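```bash
python3 - <<'E'
from h import *
import json
H=np.array(env.camera_params('wrist')['hand_eye']);K=np.array(env.camera_params('wrist')['camera_matrix'])
def tb(u,v,z):
    u=(u+.5)/3-.5+152;v=(v+.5)/3-.5+130
    d=H[:3,:3]@np.linalg.solve(K,[u,v,1]);o=H[:3,3];return (o+d*(z-o[2])/d[2])[:2]
for z in (9.8,):
    a,b=tb(269,91,z),tb(339,91,z);print(a,b,np.linalg.norm(a-b))
a,b=tb(268,140,9.8),tb(341,140,9.8);print('tab root',a,b)
a,b=tb(121.5,305,10.5),tb(487,305,10.5);print('disc',a,b,(a+b)/2,np.linalg.norm(a-b))
# where does top edge
print('disc top',tb(304,138,9.8))
E
```

```text
[47.35689728 -6.39150972] [47.3725778   7.06353085] 13.455049703172653
tab root [37.6389772  -6.67731564] [37.65555503  7.57594461]
disc [  2.1798496  -37.37054017] [ 2.26722316 38.29441766] [2.22353638 0.46193875] 75.66500828353863
disc top [38.04979244  0.35102775]
```

The lid is held level, its centre within 0.5 mm of the tool axis and the tabs along tool x. I'll carry it to the jar.

Call:
arm_command:
  targets:
    - [1,0.226,-0.27,0,1]
    - [1,0.226,-0.27,0,1]
    - [1,0.226,-0.27,0,1]
    - [1,0.226,-0.27,0,1]
    - [1,0.226,-0.27,0,1]
    - [1,0.226,-0.27,0,1]
    - [1,0.226,-0.27,0,1]

```text
time_s: 12.17
ee_pos: [523.4, -160.0, 225.1]
ee_rot: [179.9, -0.1, 15.8]
force: [0.3, -0.6, -3.2]
gripper_width: 11.8
```

```bash
python3 -c "
from h import *
go(461.5,2.5,215,-24)"
```

```text
t 12.17 pos [ 523.4 -160.   225.1] rot [ 1.7986e+02 -1.2000e-01  1.5770e+01] q6 56.1 w 11.8 F [ 0.3 -0.6 -3.2]
share [-0.0309 -0.3465  0.0192] turn 0.8837
```

Call:
arm_command:
  targets:
    - [1,-0.031,-0.346,0.019,0.884]
    - [1,-0.031,-0.346,0.019,0.884]
    - [1,-0.031,-0.346,0.019,0.884]
    - [1,-0.031,-0.346,0.019,0.884]
    - [1,-0.031,-0.346,0.019,0.884]
    - [1,-0.031,-0.346,0.019,0.884]
    - [1,-0.031,-0.346,0.019,0.884]
    - [1,-0.031,-0.346,0.019,0.884]

```text
time_s: 12.83
ee_pos: [461.2, 2.3, 214.3]
ee_rot: [179.9, -0.1, -23.8]
force: [-0.3, -0.5, -1.9]
gripper_width: 11.9
```

Call:
arm_command:
  targets:
    - [1,0,0,0.02,0]
    - [1,0,0,0.04,0]
    - [1,0,0,0.04,0]
    - [1,0,0,0.04,0]

```text
time_s: 13.17
ee_pos: [460.7, 1.8, 193.4]
ee_rot: [179.9, 0.0, -23.8]
force: [-0.2, -0.5, -1.7]
gripper_width: 11.7
```

```bash
python3 -c "
from h import *
import json
s,im=snap('wrist','w11.png')
json.dump([list(s['ee_pos']),list(s['ee_rot'])],open('w11.json','w'))
go(461.5,2.5,160,-24)
im=cv2.imread('pics/w11.png')
cv2.imwrite('pics/w11c.png',cv2.resize(im[110:260,152:352],None,fx=4,fy=4,interpolation=cv2.INTER_CUBIC))
snap('top','t11.png')"
```

```text
t 13.22 pos [461.2   1.9 194. ] rot [ 1.799e+02 -6.000e-02 -2.383e+01] q6 112.8 w 11.7 F [ 0.6 -0.4 -3. ]
share [-0.0001 -0.0015  0.068 ] turn 0.0038
```

View pics/w11c.png

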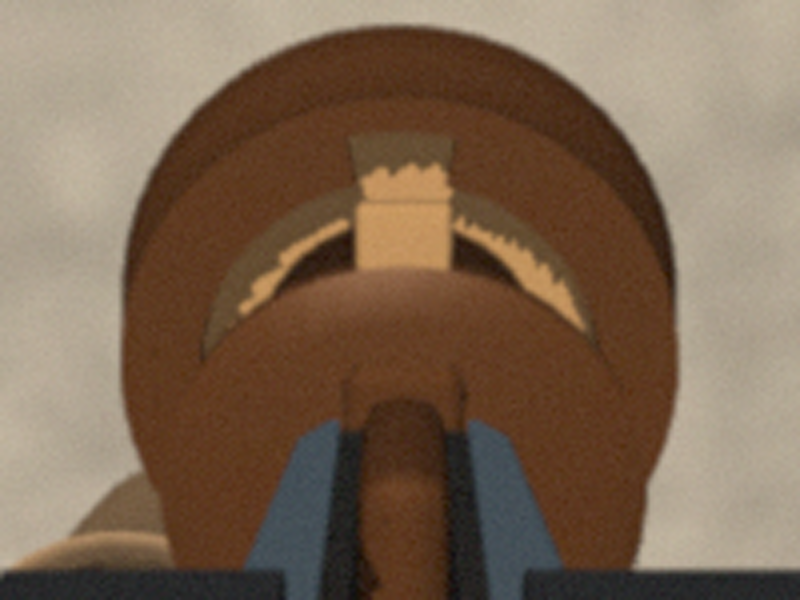

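```bash
cat > m.py <<'E'
from h import *
H=np.array(env.camera_params('wrist')['hand_eye']);K=np.array(env.camera_params('wrist')['camera_matrix'])
def tb(u,v,z,f,ox,oy):
    u=(u+.5)/f-.5+ox;v=(v+.5)/f-.5+oy
    d=H[:3,:3]@np.linalg.solve(K,[u,v,1]);o=H[:3,3];return (o+d*(z-o[2])/d[2])[:2].round(2)
E
python3 - <<'E'
from m import *
g=lambda u,v,z:tb(u,v,z,4,152,110)
print('notch',g(347,134,69),g(455,134,69))
print('tab',g(356,201,9.8),g(452,201,9.8))
print('opening lr at row 320', g(206,330,69),g(597,345,69),'rim out',g(122,330,69),g(677,330,69))
print('rim front', g(400,97,69))
E
```

```text
notch [ 48.55 -10.23] [48.57 10.14]
tab [47.86 -6.37] [47.87  7.47]
opening lr at row 320 [  9.77 -38.57] [ 6.76 38.86] rim out [  9.75 -55.18] [ 9.9  54.53]
rim front [55.47 -0.24]
```

The tab and notch line up in angle. The lid sits about 0.8 mm too far along tool x and 0.6 mm along tool y, so I'll correct both and approach.

```bash
python3 -c "
from h import *
go(460.7,2.7,147,-23.85)"
```

```text
t 13.27 pos [461.5   1.9 194.4] rot [ 1.7992e+02 -1.2000e-01 -2.3830e+01] q6 112.8 w 12.0 F [ 1.1 -0.2 -2.6]
share [-0.0023 -0.0009  0.0948] turn 0.0004
```

Call:
arm_command:
  targets:
    - [1,-0.002,-0.001,0.02,0]
    - [1,-0.002,-0.001,0.045,0]
    - [1,-0.002,-0.001,0.07,0]
    - [1,-0.002,-0.001,0.085,0]
    - [1,-0.002,-0.001,0.093,0]
    - [1,-0.002,-0.001,0.094,0]
    - [1,-0.002,-0.001,0.094,0]
    - [1,-0.002,-0.001,0.094,0]

```text
time_s: 13.93
ee_pos: [461.4, 2.7, 148.1]
ee_rot: [180.0, -0.2, -23.8]
force: [0.2, -0.1, -2.0]
gripper_width: 11.9
```

```bash
python3 -c "
from h import *
s,im=snap('wrist','w12.png')
go(460.7,2.7,127.8,-23.85)
im=cv2.imread('pics/w12.png')
cv2.imwrite('pics/w12c.png',cv2.resize(im[110:260,152:352],None,fx=4,fy=4,interpolation=cv2.INTER_CUBIC))"
```

```text
t 13.98 pos [461.4   2.7 148.1] rot [179.96  -0.19 -23.83] q6 112.9 w 11.7 F [ 0.3  0.2 -1.8]
share [-0.0014  0.0005  0.0405] turn 0.0005
```

View pics/w12c.png

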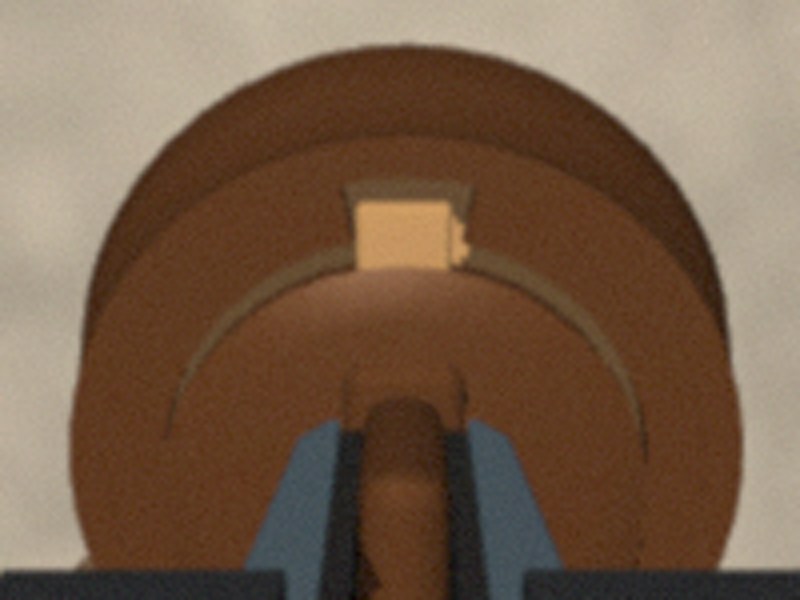

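```bash
python3 - <<'E'
from m import *
g=lambda u,v,z:tb(u,v,z,4,152,110)
z=148.1-125
print('notch',g(345,184,z),g(473,184,z))
print('tab',g(356,201,9.8),g(452,201,9.8))
print('opening', g(166,437,z),g(645,455,z),'rim out',g(70,440,z),g(742,440,z))
print('rim front', g(405,135,z))
E
```

```text
notch [47.79 -8.56] [47.81 11.18]
tab [47.85 -6.37] [47.87  7.47]
opening [  5.76 -38.46] [ 2.68 40.31] rim out [  5.2  -54.25] [ 5.36 56.07]
rim front [55.35  0.68]
```

The jar sits about 1.2 mm behind the lid in tool x and 0.5 mm to its +y. I'll correct both and descend slowly.

Call:
arm_command:
  targets:
    - [1,-0.003,0.001,0,0]
    - [1,-0.003,0.001,0,0]
    - [1,-0.003,0.001,0.004,0]
    - [1,-0.003,0.001,0.01,0]
    - [1,-0.003,0.001,0.012,0]
    - [1,-0.003,0.001,0.014,0]
    - [1,-0.003,0.001,0.014,0]
    - [1,-0.003,0.001,0.014,0]

```text
time_s: 14.65
ee_pos: [459.8, 2.8, 140.9]
ee_rot: [180.0, -0.2, -23.8]
force: [-0.8, 0.6, -0.9]
gripper_width: 11.7
```

```bash
python3 -c "
from h import *
s,im=snap('wrist','w13.png')
go(460.7,2.7,127.8,-23.85)
im=cv2.imread('pics/w13.png')
cv2.imwrite('pics/w13c.png',cv2.resize(im[110:260,152:352],None,fx=4,fy=4,interpolation=cv2.INTER_CUBIC))"
```

```text
t 14.7 pos [459.9   2.8 141. ] rot [179.96  -0.19 -23.83] q6 112.9 w 12.2 F [ 0.1 -0.3 -1.7]
share [ 0.0015 -0.0004  0.0265] turn 0.0005
```

View pics/w13c.png

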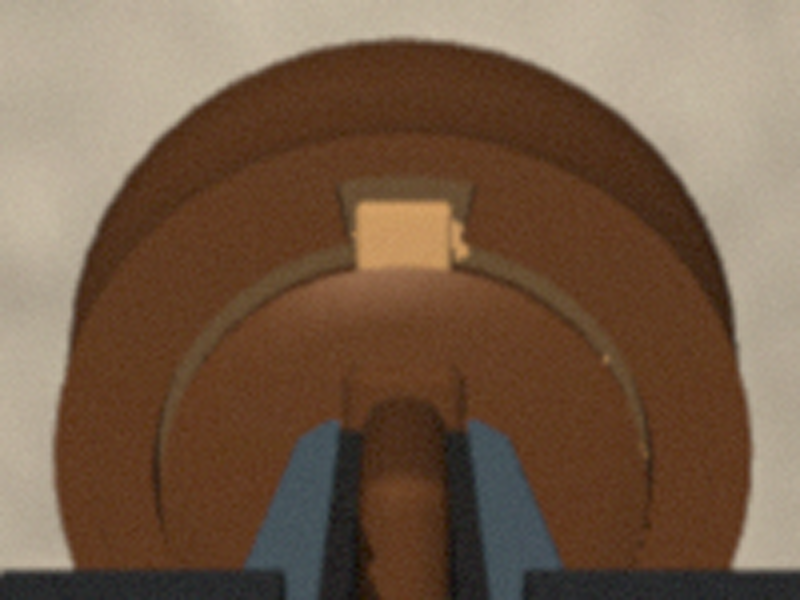

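```bash
python3 - <<'E'
from m import *
g=lambda u,v,z:tb(u,v,z,4,152,110)
z=16
print('notch',g(340,182,z),g(475,182,z), 'rim front', g(405,131,z),'rim out',g(55,450,z),g(750,450,z))
print('tab',g(356,201,9.8),g(452,201,9.8),'disc',g(355,268,9.8))
E
```

```text
notch [49.45 -8.96] [49.47 11.08] rim front [57.02  0.68] rim out [  6.41 -54.75] [ 6.58 55.44]
tab [47.85 -6.37] [47.87  7.47] disc [37.88 -6.62]
```

Everything is within about 0.4 mm now. I'll lower slowly through the notches.

Call:
arm_command:
  targets:
    - [1,0,0,0.004,0]
    - [1,0,0,0.008,0]
    - [1,0,0,0.012,0]
    - [1,0,0,0.015,0]
    - [1,0,0,0.018,0]
    - [1,0,0,0.021,0]
    - [1,0,0,0.023,0]
    - [1,0,0,0.023,0]

```text
time_s: 15.37
ee_pos: [459.8, 2.8, 129.3]
ee_rot: [179.9, -0.2, -23.8]
force: [-1.0, 0.8, -1.0]
gripper_width: 12.0
```

```bash
python3 -c "
from h import *
s,im=snap('wrist','w14.png')
go(460.7,2.7,127.8,-23.85)
im=cv2.imread('pics/w14.png')
cv2.imwrite('pics/w14c.png',cv2.resize(im[110:260,152:352],None,fx=4,fy=4,interpolation=cv2.INTER_CUBIC))"
```

```text
t 15.42 pos [459.9   2.8 129.4] rot [179.95  -0.18 -23.83] q6 112.9 w 11.5 F [ 0.3  0.3 -2. ]
share [ 0.0016 -0.0005  0.0033] turn 0.0004
```

View pics/w14c.png

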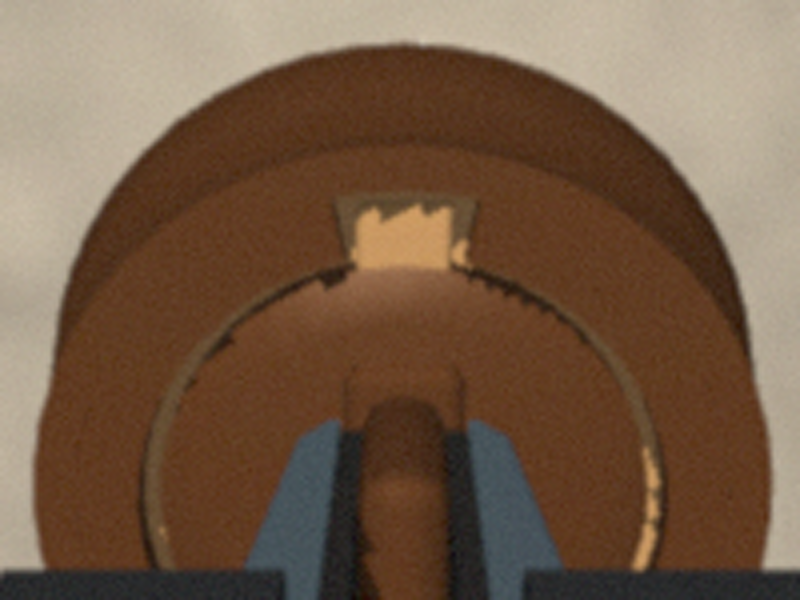

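The tabs are down through the notches with no contact force, and about 1.5 mm remains. I'll lower until it touches.

Call:
arm_command:
  targets:
    - [1,0,0,0.001,0]
    - [1,0,0,0.002,0]
    - [1,0,0,0.003,0]
    - [1,0,0,0.004,0]
    - [1,0,0,0.005,0]
    - [1,0,0,0.005,0]

```text
time_s: 15.92
ee_pos: [460.0, 2.8, 127.7]
ee_rot: [180.0, -0.2, -23.8]
force: [-1.5, -0.1, 5.2]
gripper_width: 11.6
```

```bash
python3 -c "
from h import *
go(460.7,2.7,127.8,-23.85)"
```

```text
t 15.92 pos [460.    2.8 127.7] rot [179.96  -0.2  -23.83] q6 112.9 w 11.6 F [-1.5 -0.1  5.2]
share [ 0.0014 -0.0005 -0.0001] turn 0.0003
```

Seated: TCP z 127.7 as predicted, with contact force. I'll twist by +90° of yaw in two steps.

Call:
arm_command:
  targets:
    - [1,0,0,0,-0.1]
    - [1,0,0,0,-0.22]
    - [1,0,0,0,-0.35]
    - [1,0,0,0,-0.48]
    - [1,0,0,0,-0.61]
    - [1,0,0,0,-0.74]
    - [1,0,0,0,-0.87]
    - [1,0,0,0,-1]

```text
time_s: 16.58
ee_pos: [460.3, 2.9, 127.8]
ee_rot: [179.8, -0.2, 21.4]
force: [1.3, 0.3, -1.0]
gripper_width: 12.1
```

```bash
python3 -c "
from h import *
s,im=snap('wrist','w15.png')
go(460,2.8,127.8,66)"
```

```text
t 16.63 pos [460.2   2.9 127.8] rot [ 1.7982e+02 -1.5000e-01  2.1640e+01] q6 67.4 w 12.0 F [-0.9 -1.3 -1.1]
share [-0.0004 -0.      0.0001] turn -0.9858
```

View pics/w15.png

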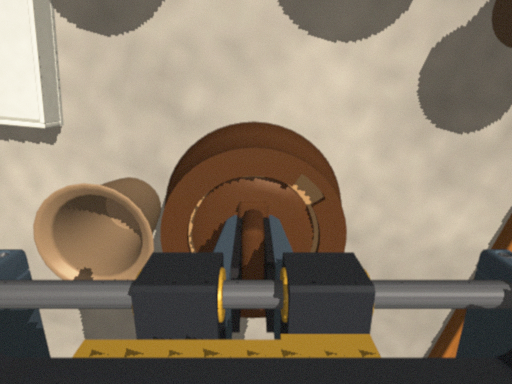

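The lid has turned 45° inside the jar while the notch at (310,190) stayed put, so the jar isn't turning. I'll finish the second half.

Call:
arm_command:
  targets:
    - [1,0,0,0,-0.1]
    - [1,0,0,0,-0.22]
    - [1,0,0,0,-0.35]
    - [1,0,0,0,-0.48]
    - [1,0,0,0,-0.61]
    - [1,0,0,0,-0.74]
    - [1,0,0,0,-0.87]
    - [1,0,0,0,-1]

```text
time_s: 17.3
ee_pos: [460.4, 3.0, 127.9]
ee_rot: [179.8, 0.0, 66.8]
force: [-0.1, 0.3, -2.1]
gripper_width: 12.0
```

Call:
arm_command:
  targets:
    - [1,0,0,0,0]
    - [1,0,0,0,0]
    - [0.9,0,0,0,0]
    - [0.75,0,0,0,0]
    - [0.7,0,0,0,0]
    - [0.7,0,0,0,0]
    - [0.7,0,0,0,0]
    - [0.7,0,0,0,0]

```text
time_s: 17.97
ee_pos: [460.5, 3.0, 127.9]
ee_rot: [179.7, -0.0, 66.8]
force: [0.5, -0.1, 0.1]
gripper_width: 27.4
```

```bash
python3 -c "
from h import *
s,im=snap('wrist','w16.png')
go(460,2.8,230,66)"
```

```text
t 18.02 pos [460.5   3.  127.9] rot [179.74  -0.    66.77] q6 22.3 w 27.0 F [ 0.6 -0.3 -0.9]
share [-6.000e-04  2.000e-04 -2.041e-01] turn 0.0172
```

View pics/w16.png

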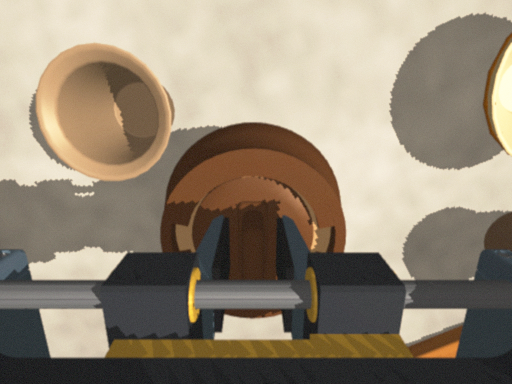

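The fingers are clear of the knob, so I'll retreat straight up and inspect.

Call:
arm_command:
  targets:
    - [0.7,0,0,-0.02,0]
    - [0.7,0,0,-0.06,0]
    - [0.7,0,0,-0.1,0]
    - [0.7,0,0,-0.15,0]
    - [0.7,0,0,-0.2,0]
    - [0.7,0,0,-0.22,0]
    - [0.7,0,0,-0.22,0]
    - [0.7,0,0,-0.22,0]

```text
time_s: 18.68
ee_pos: [459.7, 3.1, 237.4]
ee_rot: [179.8, 0.0, 66.8]
force: [-0.6, -0.3, -0.5]
gripper_width: 27.1
```

```bash
python3 -c "
from h import *
s,im=snap('wrist','w17.png')
go(460,2.8,230,66)
im=cv2.imread('pics/w17.png')
cv2.imwrite('pics/w17c.png',cv2.resize(im[90:250,160:340],None,fx=3.7,fy=3.7,interpolation=cv2.INTER_CUBIC))
snap('scene','s17.png');im=cv2.imread('pics/s17.png');cv2.imwrite('pics/s17c.png',cv2.resize(im[120:345,110:450],None,fx=2.3,fy=2.3))
"
```

```text
t 18.73 pos [459.1   3.1 236.6] rot [1.7987e+02 5.0000e-02 6.6770e+01] q6 22.3 w 27.5 F [-0.3 -0.6 -0.3]
share [0.0001 0.0018 0.0132] turn 0.0171
```

View pics/w17c.png

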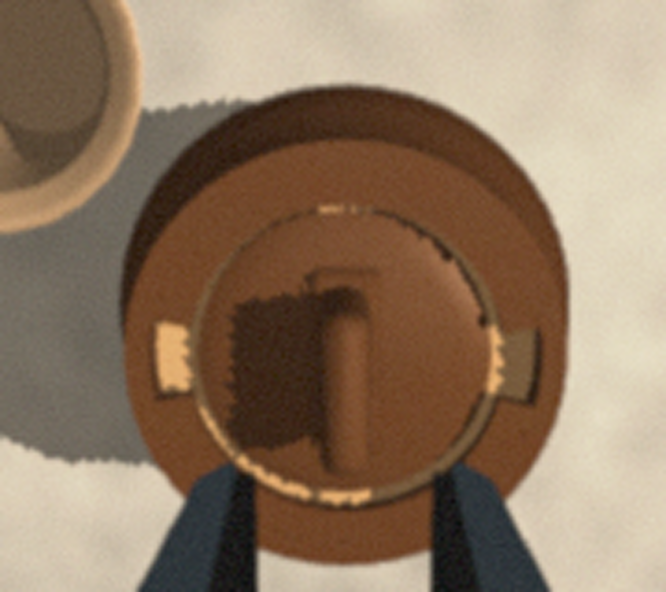

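View pics/s17c.png

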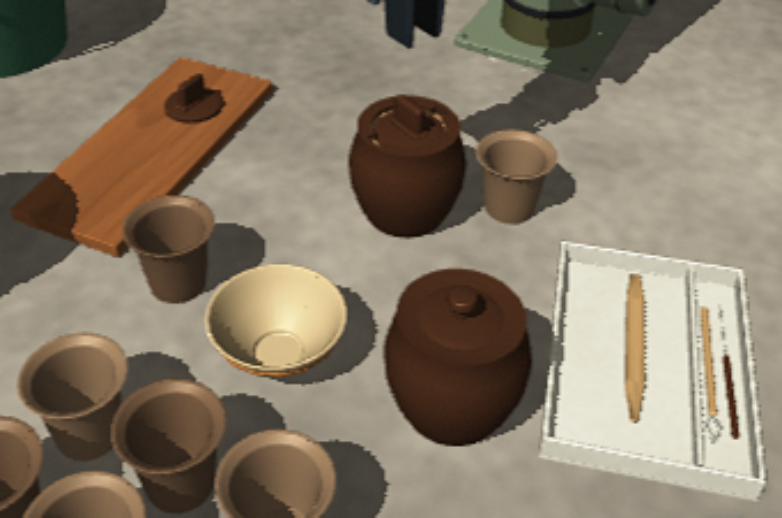

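The knob now lies at right angles to the notch line (notches at (173,357) and (518,365) in the crop). The tabs are out of sight under the lip, the lid is sunk level, the jar is upright, and the tool lies flat in the tray. I'm handing the job in.

```bash
python3 -c "
from h import *
print(env.job_done())"
```

```text
the job is handed in; nothing more can be done
None
```

The job is done and handed in after about 19 s of the 61 s allowed. I laid the modelling tool flat in the tray's wide compartment. I then lowered the tabbed lid through the notches until it touched the seat, twisted it 90°, let go and backed straight up.

**Lid home:** the gripper stood at z 127.7 mm at contact, against 127.8 predicted for the lid on its seat. The contact force was about 5 N, and the height stayed within 0.2 mm through the twist.

**Lid locked:** the last pictures show the knob at right angles to the notch line, with bare clay showing in both notches and no tabs.

**Everything else:** the jar is upright where it stood, and the tool lies flat. By eye, the plain lid, shut jar, bowl and pots look unmoved; I did not measure them again.

**One disagreement:** the top and wrist cameras differed by 2–5 mm on the jar's centre. I used the wrist view of the tab against the notch for the final alignment. No check failed.

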